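Seat a keepsake block and hold the hand press on its strip

ROBOT

A 6-joint arm with a two-finger parallel gripper is mounted at the origin on the work surface. World frame = base frame: x ahead of the robot, y to its left, z up, the work surface at z = 0. Lengths are in mm, angles in rad, forces in N, time in s.
With the tool pointing down it reaches from about 325 to 850 mm from the base axis. Payload 15.5 kg.
Tool frame: the origin (TCP) lies between the finger pads; the fingertips stand 14 mm ahead of it and the grasp point (between the pads) lies 5 mm behind it; z points along the fingers, y is the line along which they close (so a half turn about z gives the same grasp; the last joint's range is limited). The gripper opens to 91 mm and grips with 3 to 60 N. Pads are 32 mm wide; open, the fingers measure 118 mm over their backs; the gripper's body (76 mm by 178 mm) begins 60 mm behind the grasp point.
Start: joints at [1.048, 0.494, 1.345, -0, 1.302, -0.096], TCP at [259.289, 568.679, 227.915] pointing down, gripper open.
Joint ranges: [-2.91, 2.91], [-0.82, 2.16], [0.22, 2.67], [-1.22, 4.37], [0.12, 2.79], [-3.08, 3.08]. Speed limits (rad/s): [1.89, 1.89, 2.57, 3.01, 3.01, 3.01].

INTERFACE

Orientations are given as a 3x3 rotation matrix whose columns are the frame's x, y, z axes.
In Python, from rig import telemetry, viewer, job, masks_of gives the robot as it stands. The module is installed in compiled form; this text tells all that it offers.
- The arm moves only by the tool send_rows, never from a script. Its argument "moves" is a list of rows, each a list of 4 numbers: the shift along the world's x, y, z normalised to -1 to 1, where 1 is 20 cm, then the turn about the world's z normalised to -1 to 1, where 1 is 180 degrees. In form: [[x, y, z, roll], ...]. A call has 1 to 12 rows; each row is the pose to reach, as a shift and turn from the pose commanded when the call began, turning the shorter way round; what a row does not reach only later rows make up. A row lasts 1/10 s, in which the tool goes at most 50 mm and 8.59 degrees, less where a joint would pass 70% of its speed; a pose out of reach is approached as far as the arm can. A call with a number of a shift or a turn outside -1 to 1 is refused whole. A call with a gripper value outside its range is refused whole. "grip" is the gripper command: -1 is fully open, 1 is shut, values between are in proportion, set as the call begins (left out, the last holds). The fingers move at their own pace and stop on an object; "squeeze" is the grip in N (left out, the last holds). Time passes only in rows, so rows that repeat a pose let the fingers close. It gives the time, the measured TCP pose, the force, the opening and the grip force at its end, in the units of the state.
- telemetry.read_state(): the state, without advancing time (a new reading comes with each control period).
- viewer.read_camera(name): name is "scene" or "side" or "wrist"; returns a dict with "pixels" (480x640x3 uint8, red, green, blue), "fx", "fy", "cx", "cy" (pixels), "rvec" (rotation vector, rad) and "tvec" (3), from world to camera coordinates, as OpenCV has them; the wrist camera has in their place "mount" (4x4, takes a point from camera to tool coordinates, whose origin is the TCP and whose axes are the flange's). Camera axes: x right, y down, z forward; pixel columns grow to the right and rows downward; lengths in mm; the calibration is good to about 2 mm. A picture is of the moment at which its call begins: read the wrist's pose just before it. There is no depth.
- job.sign_off(): hands the job in; it is judged then, once.
Trained networks look in the newest picture that a camera, given by its name, has taken for a name from the list of things; names that differ only in an ending like _2 or _b are one class to them, and where a whole thing is asked for, a point or a joint stands for the part that bears it (a point fixed in the world has none). Each returns a list of dicts, best first, with "p" (0 to 1); they miss things now and then, are a little off and sometimes report something else, mostly with a low value. They report only what shows in the picture. A call takes as long as a camera call. They do not tell look-alikes from the thing itself.
- masks_of(camera, name): "region" (480x640 bool, what is visible of it) and "bbox" ([left, top, right, bottom] in pixels, round what is visible of it).
The state is a dict: "clock": time; "joint_pos": joint angles; "qd": joint speeds; "joint_torque": joint torques, N m; "eef_pos": TCP position; "orientation": TCP orientation; "wrist_force": force on the tool from outside, world axes, zero at the start; "torque": the same for the moment, N m; "width": finger opening in mm; "finger_force": force on a finger pad.
Only numpy, scipy, OpenCV 4.12 (cv2) and the standard library are available. Lean on these libraries where they do the work, as an engineer would, in place of code of your own. Each camera call takes 0.05 s, during which the arm holds its last target. There are 200 camera calls.

TASK

Seat the wooden keepsake block, strip upwards, flat and square in the pocket of the gluing tray and let go of it; then take the hand press from its stand and hold it upright on the block's dark strip, its bar foot centred on the strip and lying along it, pressing gently so that the sprung foot is pushed about half-way in. Finish while still holding the press there, without letting go, and leave the other things on the table alone.

Things in the scene. Friction and masses are not known exactly. Their poses are not given: they have to be found in the camera images.
- tray_pocket (a point): Wooden gluing tray, fixed: base plate 134 x 94 x 10 mm with a pocket on top. This point: centre of the pocket's floor, 10 mm above the table; x along the long side, y along the short, z up. Pocket 103 x 63 mm at the floor; walls lean out 20 degrees to 109 x 69 mm at their top, 9 mm above the floor. Each long side has a 63 mm wide gap in its middle for fingers.
- block_center (a point): Keepsake block of white-painted wood, 100 (x) x 60 (y) x 24 mm (z up), loose, about 110 g, lying flat on the table with its strip upwards. This point is its centre, 12 mm above its underside. It fits the pocket either way round and then stands 15 mm above the pocket's walls.
- strip (a point): The marked spot: dark wood strip let in flush with the top of the keepsake block. This point is the strip's centre, on the block's top face, 22 mm from the block's centre along the block's +x. The strip is 14 mm (x) by 46 mm long (y); axes as the block's.
- stand: Dark wooden stand, fixed to the table, 76 (x) x 50 (y) x 50 mm high, with an open well in which the hand press hangs. Origin: centre of its underside, at table height.
- press_grip (a point): Hand press, loose, 190 g, 112 mm tall, hanging upright in the stand by its flange; lift it straight up, 60 mm or more to clear. Black handle 36 (x) x 26 (y) x 58 mm tall, gripped across y. This point: mid handle, 84 mm above the unpressed foot's face, 30 mm above the top of the flange, 28 mm below the handle's top; z up. Under the handle: aluminium flange 60 x 34 x 8 mm, sleeve, sprung steel foot.
- foot_face (a point): Centre of the underside of the press's steel bar foot, straight below the middle of the handle. The bar is 40 mm long along the press's x and 12 mm wide along its y; axes as the press's.
- foot (a joint): How far the sprung foot is pushed up into the press, in m: 0 = fully out, 0.012 = fully in. The spring takes about 0.7 N to start and 0.7 N more per mm: about 5 N half-way (0.006), 9 N fully in.
- tape_roll: Bystander: roll of tape lying flat, ring 68 mm across, 20 mm high. Origin: centre of its underside.
- offcut: Bystander: plain white-painted wooden offcut, 55 x 55 x 24 mm, without a strip; not the block to use. Origin: centre of its underside.
- scissors: Bystander: scissors lying flat, about 140 mm long, 10 mm high. Origin: near the pivot, at table height.
- glue_stick: Bystander: upright small white glue bottle, 28 mm across, 90 mm high. Origin: centre of its underside.
- pencil_tray: Bystander: shallow open white plastic tray 90 x 200 x 28 mm. Origin: centre of its underside.
- mug: Bystander: white mug, 76 mm across, 85 mm high. Origin: centre of its underside.
- card_stack: Bystander: stack of white card 150 x 100 x 16 mm. Origin: centre of its underside.
Mind the look-alikes: they are no part of the job. What is shaped like the part that bears block_center but blue is not meant.

How it is judged (in metres and radians):
On the way, in this order (a step that is already met when the one before it is completed fails the run):
1. the block is seated flat and square in the tray's pocket and let go (z of block_center in the frame of tray_pocket between 0.01 and 0.014 m and horizontal distance between block_center and tray_pocket below 0.004 m and angle between the x axis of block_center and the x axis of tray_pocket, either way round below 0.06 rad and angle between block_center's own z axis and vertical below 0.04 rad and contact force between the fingers and block below 0.05 N), for 0.2 s.
2. the hand press is lifted clear of its stand in the gripper (z of press_grip in the frame of stand above 0.13 m and contact force between the fingers and press above 1 N), for 0.1 s.
At the end, for the whole second after the job is handed in: Block in the pocket (4 mm of centre, 2 mm of fully down, 0.06 rad of square, 0.04 of flat), untouched by the gripper. Press held, still, upright to 0.09 rad, foot within 6 mm of the strip's centre and 0.14 rad along it, pushed in 3 to 9.5 mm, 1.5 to 12 N on the block (z of block_center in the frame of tray_pocket between 0.01 and 0.014 m and horizontal distance between block_center and tray_pocket below 0.004 m and angle between the x axis of block_center and the x axis of tray_pocket, either way round below 0.06 rad and angle between block_center's own z axis and vertical below 0.04 rad and contact force between the fingers and press above 1 N and contact force between press and block between 1.5 and 12 N and value of joint foot between 0.003 and 0.0095 m and angle between foot_face's own z axis and vertical below 0.09 rad and horizontal distance between foot_face and strip below 0.006 m and angle between the x axis of foot_face and the y axis of strip, either way round below 0.14 rad and contact force between each of the arm, the fingers and block below 0.1 N and linear speed of press below 0.02 m/s); the arm keeps its last pose, push and grip.
It fails at once if the press is pushed on the block harder than 20 N (contact force between press and block above 20 N).
It fails at once if a bystander is moved more than 3 cm (distance of any of tape_roll, offcut, scissors, glue_stick, pencil_tray, mug, card_stack from where it was at the start of the episode above 0.03 m).
It also fails if it takes over 69 s, if anything falls off the work surface, if the arm or the gripper's body presses on something with over 40 N, if the wrist force passes 120 N, or if a joint passes its speed limit or range.

## Working session

There is one attempt and no reset: what is moved stays moved. The work goes in short steps, Python scripts to look and compute and a tool call to move; the robot and the scene stay as the last step left them, time stands still between calls to the robot, and variables do not carry over. Pictures are saved under pics/ and viewed, at most 10 in all, crops included, and the job is handed in when it is done.

Besides the shell and the picture viewer there is one more tool, called after "Emit:" as name([rows], argument=value, ...), one row to a line, values as JSON. send_rows: Moves the arm, as the interface text tells. Its arguments: {"type":"object","properties":{"moves":{"type":"array"},"grip":{"type":"number"},"squeeze":{"type":"number"}},"required":["moves"]}

```bash
mkdir -p pics; cat > h.py <<'E'
import numpy as np, cv2
from rig import telemetry, viewer, job, masks_of
def cam(name):
    s=telemetry.read_state(); c=viewer.read_camera(name)
    K=np.array([[c['fx'],0,c['cx']],[0,c['fy'],c['cy']],[0,0,1.]])
    if name=='wrist':
        T=np.eye(4); T[:3,:3]=np.array(s['orientation']); T[:3,3]=s['eef_pos']
        M=T@np.array(c['mount']); R=M[:3,:3].T; t=-R@M[:3,3]
    else:
        R=cv2.Rodrigues(np.array(c['rvec'],float))[0]; t=np.array(c['tvec'],float).ravel()
    return dict(px=c['pixels'],K=K,R=R,t=t,s=s)
def ray(C,uv,z):
    uv=np.atleast_2d(uv).astype(float)
    d=np.c_[uv,np.ones(len(uv))]@np.linalg.inv(C['K']).T@C['R']
    o=-C['R'].T@C['t']
    return o+d*((z-o[2])/d[:,2])[:,None]
def proj(C,P):
    p=(np.atleast_2d(P)@C['R'].T+C['t'])@C['K'].T
    return p[:,:2]/p[:,2:]
def save(n,im): cv2.imwrite('pics/'+n,cv2.cvtColor(im,cv2.COLOR_RGB2BGR))
E
python3 - <<'E'
from h import *
np.set_printoptions(precision=1,suppress=True)
for n in ['scene','side']:
    C=cam(n); save(n+'0.png',C['px']); print(n,-C['R'].T@C['t'],C['K'][0,0])
    for k in ['tray_pocket','block_center','strip','stand','press_grip','foot_face','offcut','mug','glue_stick','card_stack','scissors','tape_roll','pencil_tray']:
        try:
            for m in masks_of(n,k)[:3]:
                r=m['region']; v,u=np.nonzero(r); print(k,round(m['p'],2),m['bbox'],len(u),ray(C,[u.mean(),v.mean()],20)[0])
        except Exception as e: print(k,e)
print(telemetry.read_state())
E
```

```text
scene [1315.1 -514.5  833.4] 536.9942294818616
tray_pocket 0.9 [190.4, 254.0, 260.6, 309.0] 2075 [ 511.1 -270.1   20. ]
block_center 0.98 [359.8, 215.6, 388.4, 252.3] 846 [550.3 100.3  20. ]
block_center 0.91 [280.9, 198.2, 328.0, 231.0] 874 [395.8   3.7  20. ]
block_center 0.62 [297.9, 245.7, 348.8, 275.8] 1054 [557.3 -44.9  20. ]
strip 0.87 [279.1, 195.7, 331.5, 230.6] 927 [396.3   2.8  20. ]
strip 0.66 [362.2, 216.4, 386.8, 252.4] 850 [550.1 100.5  20. ]
strip 0.58 [300.0, 240.5, 350.7, 276.6] 1084 [558.4 -43.7  20. ]
stand 0.84 [412.2, 198.1, 456.0, 225.5] 730 [550.4 270.4  20. ]
press_grip 0.7 [421.7, 174.1, 449.7, 208.4] 646 [489.4 337.2  20. ]
foot_face 0.54 [413.7, 200.8, 451.5, 223.3] 673 [551.1 273.5  20. ]
foot_face 0.37 [448.4, 252.7, 464.2, 292.0] 399 [748.1 173.7  20. ]
offcut 0.73 [331.6, 184.9, 358.4, 205.6] 438 [375.1 128.   20. ]
mug 0.72 [447.7, 252.6, 463.5, 289.0] 415 [748.  173.4  20. ]
mug 0.68 [420.7, 178.3, 445.6, 207.6] 542 [487.9 337.7  20. ]
mug 0.63 [482.3, 205.8, 523.8, 250.6] 1499 [691.5 369.8  20. ]
glue_stick 0.74 [446.0, 252.6, 466.2, 291.2] 429 [748
[... 1592 characters left out ...]
383.1, 230.2] 373 [771.7 -15.6  20. ]
scissors 0.62 [211.8, 191.7, 246.5, 218.1] 592 [541.2 273.8  20. ]
tape_roll 0.91 [250.8, 306.6, 285.5, 331.8] 592 [ 357.2 -149.5   20. ]
pencil_tray 0.94 [367.9, 224.2, 454.8, 286.7] 2619 [ 756.4 -207.2   20. ]
{'clock': 1.4, 'joint_pos': array([ 1. ,  0.5,  1.3, -0. ,  1.3, -0.1]), 'qd': array([ 0.,  0.,  0., -0., -0., -0.]), 'joint_torque': array([ -0. , -87.9, -38.2,   0.1,   0. ,  -0. ]), 'eef_pos': array([259.3, 568.7, 227.9]), 'orientation': array([[-0.9,  0.4,  0. ],
       [ 0.4,  0.9,  0. ],
       [-0. ,  0. , -1. ]]), 'wrist_force': array([-0.7, -0.4,  0.3]), 'torque': array([ 0. , -0. ,  0.1]), 'finger_force': 0.0, 'width': 90.8555541638361}
```

View pics/scene0.png

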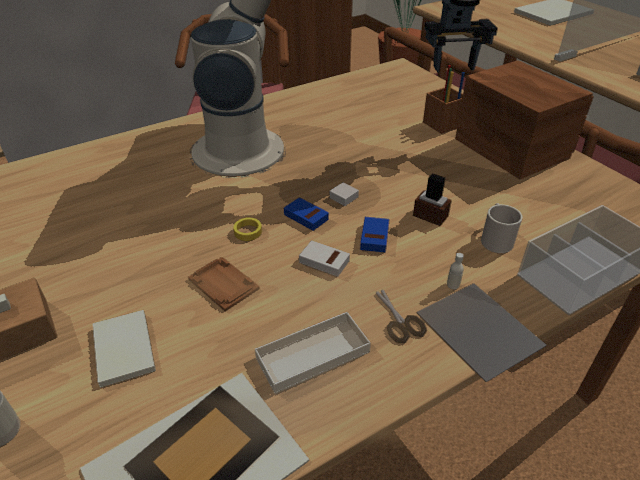

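View pics/side0.png

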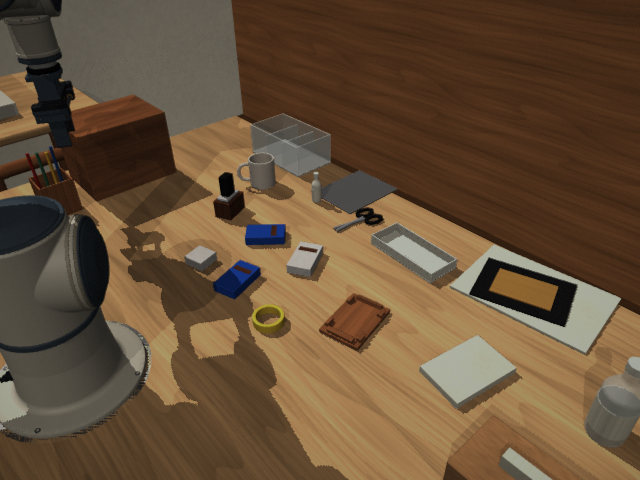

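The scene view shows the white block at pixel (324,258) with its strip towards (333,257). The tray is at (224,282), the stand with the press at (433,203), and blue look-alikes at (306,213) and (375,234). The side view agrees. I'll move the wrist camera over the stand first.

Emit:
send_rows([
  [0.4,-0.3,0.2,0],
  [0.8,-0.6,0.4,0],
  [1,-1,0.5,0],
  [1,-1,0.5,0],
  [1,-1,0.5,0],
  [1,-1,0.5,0],
  [1,-1,0.5,0],
  [1,-1,0.5,0],
], grip=-1)

```text
clock: 2.2
eef_pos: [460.0, 367.9, 328.2]
orientation: [[-0.909, 0.417, 0.0], [0.417, 0.909, 0.0], [-0.0, 0.001, -1.0]]
wrist_force: [-1.0, 0.8, -1.1]
width: 91.2
finger_force: 0.0
```

```bash
python3 - <<'E'
from h import *
np.set_printoptions(precision=2,suppress=True)
C=cam('wrist'); save('w1.png',C['px']); c=viewer.read_camera('wrist'); print(np.array(c['mount']),C['K'][0,0]); s=C['s']
print(s['clock'],s['eef_pos'],s['orientation'],s['joint_pos'])
for k,z in [('stand',50),('press_grip',116),('strip',24),('block_center',24)]:
    for m in masks_of('wrist',k)[:3]:
        v,u=np.nonzero(m['region']); h=cv2.minAreaRect(ray(C,np.c_[u,v],z)[:,:2].astype(np.float32)); print(k,round(m['p'],2),m['bbox'],len(u),h)
E
```

```text
[[  -0.     -0.96   -0.28   79.28]
 [   1.     -0.     -0.      0.04]
 [   0.     -0.28    0.96 -156.27]
 [   0.      0.      0.      1.  ]] 356.63655447895337
2.2 [460.02 367.91 328.18] [[-0.91  0.42  0.  ]
 [ 0.42  0.91  0.  ]
 [-0.    0.   -1.  ]] [ 0.57  0.36  1.29  0.    1.49 -0.57]
stand 0.65 [248.3, 248.6, 319.7, 315.3] 1545 ((539.546142578125, 285.16497802734375), (83.07543182373047, 65.81410217285156), 28.46177101135254)
press_grip 0.62 [260.1, 267.1, 308.4, 324.8] 1722 ((529.2174072265625, 285.75311279296875), (55.426944732666016, 52.306575775146484), 25.526288986206055)
strip 0.88 [163.8, 279.3, 187.3, 309.6] 364 ((495.5946044921875, 118.87092590332031), (20.096866607666016, 53.056880950927734), 17.56353187561035)
strip 0.83 [16.4, 212.7, 106.1, 292.5] 3818 ((385.6385192871094, 17.426410675048828), (102.54302978515625, 75.92329406738281), 17.52880096435547)
block_center 0.58 [15.8, 216.7, 108.4, 294.9] 3856 ((385.2785339355469, 16.549728393554688), (102.66997528076172, 76.41564178466797), 16.510684967041016)
block_center 0.53 [160.3, 283.6, 182.8, 308.0] 329 ((495.5150451660156, 118.27564239501953), (19.3177433013916, 52.14955520629883), 18.213794708251953)
```

View pics/w1.png

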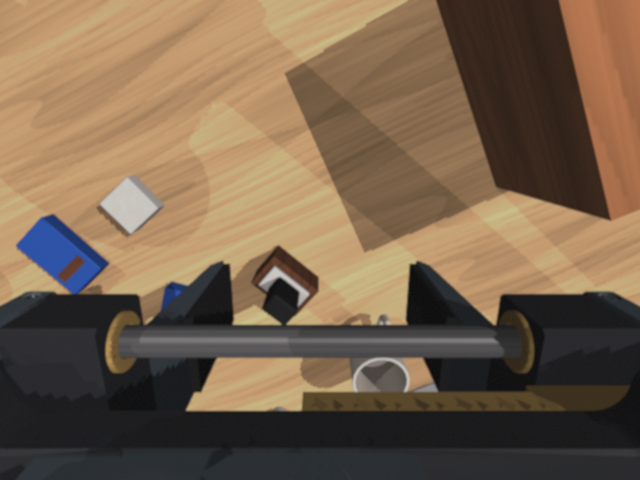

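The wrist view looks back towards the robot. The stand with the press is at (285,285) and blue blocks at (62,253) and (175,295). I need to offset the TCP outward to look down on things.

Emit:
send_rows([
  [0.25,-0.2,0,0],
  [0.5,-0.4,0,0],
  [0.75,-0.6,0,0],
  [0.95,-0.7,0,0],
  [0.95,-0.7,0,0],
  [0.95,-0.7,0,0],
  [0.95,-0.7,0,0],
  [0.95,-0.7,0,0],
])

```text
clock: 3.3
eef_pos: [648.4, 229.7, 327.9]
orientation: [[-0.91, 0.414, -0.001], [0.414, 0.91, 0.0], [0.001, -0.0, -1.0]]
wrist_force: [-0.3, -0.4, -0.2]
width: 91.1
finger_force: 0.0
```

```bash
cat >look.py <<'E'
import sys
from h import *
np.set_printoptions(precision=2,suppress=True)
C=cam('wrist'); save(sys.argv[1]+'.png',C['px']); s=C['s']
np.savez(sys.argv[1],**{k:C[k] for k in ['px','K','R','t']})
print(s['clock'],s['eef_pos'],s['joint_pos'])
for a in sys.argv[2:]:
    k,z=a.split('='); z=float(z)
    for i,m in enumerate(masks_of('wrist',k)[:3]):
        v,u=np.nonzero(m['region']); h=cv2.minAreaRect(ray(C,np.c_[u,v],z)[:,:2].astype(np.float32)); print(k,round(m['p'],2),m['bbox'],len(u),h)
        if i==0: np.save(sys.argv[1]+k+'.npy',m['region'])
E
python3 look.py w2 stand=50 press_grip=116
```

```text
3.3 [648.4  229.75 327.85] [ 0.25  0.52  1.02  0.    1.6  -0.89]
stand 0.83 [281.2, 63.5, 359.0, 146.6] 1367 ((545.4736328125, 277.39166259765625), (76.14329528808594, 50.69747543334961), 24.267854690551758)
stand 0.69 [59.8, 171.6, 152.8, 249.0] 3972 ((551.5908203125, -16.552963256835938), (98.30316162109375, 65.32501983642578), 30.617347717285156)
press_grip 0.97 [291.5, 71.8, 350.3, 131.0] 1816 ((549.5712280273438, 276.22967529296875), (52.64623260498047, 31.60856819152832), 24.63213348388672)
```

Emit:
send_rows([
  [0.0,-0.25,0,0],
  [0.0,-0.5,0,0],
  [0.0,-0.75,0,0],
  [0,-1,0,0],
  [0,-1,0,0],
  [0,-1,0,0],
  [0,-1,0,0],
  [0,-1,0,0],
])

```text
clock: 4.25
eef_pos: [649.2, 30.1, 328.0]
orientation: [[-0.911, 0.413, 0.0], [0.413, 0.911, 0.0], [0.0, 0.0, -1.0]]
wrist_force: [0.6, -0.3, 0.2]
width: 91.2
finger_force: 0.0
```

Emit:
send_rows([
  [0.05,-0.25,0,0],
  [0.05,-0.5,0,0],
  [0.05,-0.7,0,0],
  [0.05,-0.7,0,0],
  [0.05,-0.7,0,0],
  [0.05,-0.7,0,0],
  [0.05,-0.7,0,0],
])

```text
clock: 4.95
eef_pos: [659.4, -109.7, 328.1]
orientation: [[-0.911, 0.413, 0.0], [0.413, 0.911, 0.0], [-0.0, 0.0, -1.0]]
wrist_force: [0.5, 0.2, -0.1]
width: 91.1
finger_force: 0.0
```

```bash
python3 look.py w3 block_center=24 strip=24 tray_pocket=19; python3 - <<'E'
import cv2,numpy as np
a=cv2.imread('pics/w2.png');b=cv2.imread('pics/w3.png')
cv2.imwrite('pics/w23.png',np.vstack([a[:300],b[:300]]))
E
```

```text
4.95 [ 659.43 -109.71  328.05] [-0.25  0.49  1.08  0.    1.57 -1.4 ]
block_center 0.81 [407.6, 0.0, 486.7, 82.5] 4449 ((546.8264770507812, 99.67560577392578), (64.71934509277344, 92.36743927001953), 49.61992263793945)
block_center 0.59 [287.5, 46.9, 382.7, 136.8] 4568 ((549.9505615234375, -39.671295166015625), (102.06517791748047, 62.36152267456055), 30.247392654418945)
strip 0.71 [291.0, 47.1, 381.9, 133.6] 4367 ((550.108154296875, -39.957786560058594), (99.07135009765625, 60.69571304321289), 30.689321517944336)
strip 0.57 [407.2, 0.0, 485.3, 83.9] 4443 ((547.0012817382812, 99.7678451538086), (65.10757446289062, 92.13330078125), 49.39615249633789)
tray_pocket 0.68 [94.0, 62.0, 221.3, 192.8] 8145 ((497.8118896484375, -260.0614013671875), (131.4354248046875, 93.93392181396484), 13.295607566833496)
```

View pics/w23.png

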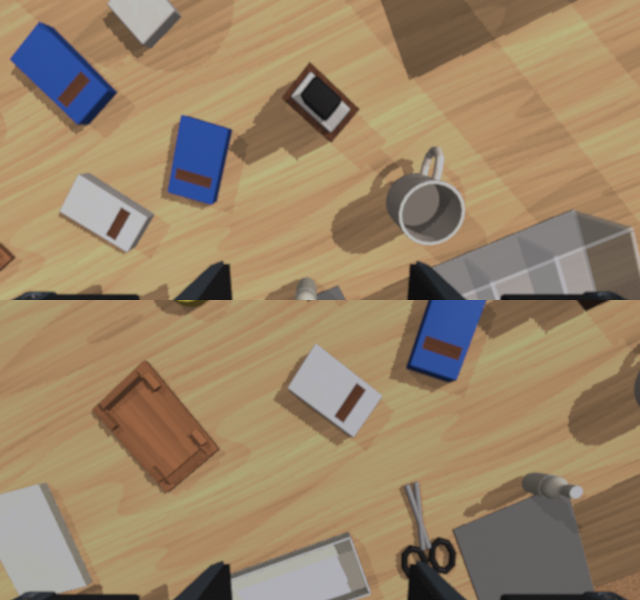

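The upper half shows the stand and press at (320,100). The lower half shows the tray at (155,127), and the white block at (335,92) with its strip on the right at (350,103). I'll take a closer look at the block with the gripper already turned to the grasp yaw.

Emit:
send_rows([
  [-0.05,0.2,-0.1,0.045],
  [-0.1,0.4,-0.3,0.09],
  [-0.1,0.6,-0.5,0.135],
  [-0.1,0.62,-0.7,0.18],
  [-0.1,0.62,-0.9,0.225],
  [-0.1,0.62,-0.9,0.27],
  [-0.1,0.62,-0.9,0.305],
  [-0.1,0.62,-0.9,0.305],
  [-0.1,0.62,-0.9,0.305],
  [-0.1,0.62,-0.9,0.305],
])

```text
clock: 6.15
eef_pos: [639.4, 12.7, 148.2]
orientation: [[-0.864, -0.503, 0.001], [-0.503, 0.864, -0.0], [-0.001, -0.0, -1.0]]
wrist_force: [-0.4, -0.5, -0.4]
width: 91.0
finger_force: 0.0
```

```bash
python3 look.py w4 block_center=24; cat > white.py <<'E'
import sys
from h import *
d=np.load(sys.argv[1]); C={k:d[k] for k in d}; z=24
reg=np.load(sys.argv[1][:-4]+'block_center.npy').astype(np.uint8)
reg=cv2.dilate(reg,np.ones((9,9)))
hsv=cv2.cvtColor(C['px'],cv2.COLOR_RGB2HSV)
v,u=np.nonzero(reg); print('med',np.median(hsv[v,u],0))
w=(reg>0)&(hsv[...,1]<60)&(hsv[...,2]>150)
w=cv2.morphologyEx(w.astype(np.uint8),cv2.MORPH_OPEN,np.ones((3,3)))
cs,_=cv2.findContours(w,cv2.RETR_EXTERNAL,cv2.CHAIN_APPROX_NONE); c=max(cs,key=cv2.contourArea)
h=cv2.convexHull(c)[:,0]
print(cv2.minAreaRect(ray(C,h,z)[:,:2].astype(np.float32)))
im=C['px'].copy(); cv2.drawContours(im,[h[:,None]],-1,(255,0,0),1); save(sys.argv[1][:-4]+'_w.png',im[:300])
E
python3 white.py w4.npz
```

```text
6.15 [639.44  12.71 148.25] [-0.07  0.59  1.4   0.    1.15 -2.17]
block_center 0.94 [277.1, 24.9, 362.6, 166.3] 11694 ((550.0193481445312, -39.67127227783203), (98.92725372314453, 60.15903091430664), 30.420269012451172)
block_center 0.83 [413.2, 130.7, 553.8, 242.3] 10477 ((541.7730102539062, 104.29075622558594), (63.81414794921875, 104.16609191894531), 48.84148406982422)
block_center 0.75 [463.4, 0.0, 527.5, 13.3] 481 ((437.2374267578125, 33.73442840576172), (7.235531330108643, 43.97224426269531), 30.21199607849121)
med [120.   8. 192.]
((549.633544921875, -39.0963134765625), (98.93292999267578, 58.92498016357422), 30.379329681396484)
```

View pics/w4_w.png

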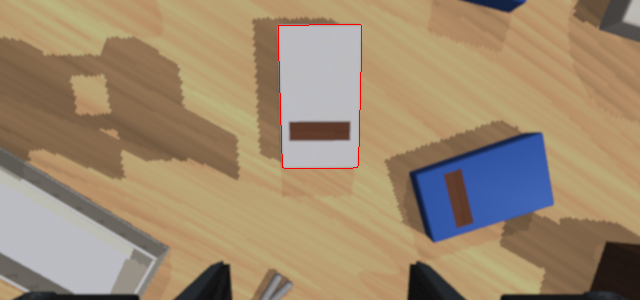

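The closer wrist view has the block outlined at (320,96), with its top face measuring 99 x 59 mm at (549.7,-39.3), yaw 30.4°. The strip is at (320,131), on the +x side. I'll grasp it now.

Emit:
send_rows([
  [-0.2,-0.12,0,0.001],
  [-0.45,-0.26,-0.1,0.001],
  [-0.45,-0.26,-0.3,0.001],
  [-0.45,-0.26,-0.45,0.001],
  [-0.45,-0.26,-0.55,0.001],
  [-0.45,-0.26,-0.62,0.001],
  [-0.45,-0.26,-0.65,0.001],
  [-0.45,-0.26,-0.65,0.001],
  [-0.45,-0.26,-0.65,0.001],
])

```text
clock: 7.15
eef_pos: [549.7, -39.4, 18.6]
orientation: [[-0.861, -0.508, 0.001], [-0.508, 0.861, -0.0], [-0.001, -0.001, -1.0]]
wrist_force: [0.3, 0.1, -0.3]
width: 91.2
finger_force: 0.0
```

Emit:
send_rows([
  [0,0,0,0],
  [0,0,0,0],
  [0,0,0,0],
  [0,0,0,0],
  [0,0,0,0],
  [0,0,0,0],
  [0,0,0,0],
  [0,0,0,0],
  [0,0,0,0],
  [0,0,0,0],
], grip=1, squeeze=15)

```text
clock: 8.15
eef_pos: [549.4, -39.3, 18.1]
orientation: [[-0.861, -0.509, 0.0], [-0.509, 0.861, -0.0], [-0.0, -0.0, -1.0]]
wrist_force: [-1.1, 1.0, 5.4]
width: 60.2
finger_force: 15.0
```

Emit:
send_rows([
  [0,0,0.1,0],
  [0,0,0.3,0],
  [0.05,-0.2,0.5,-0.03],
  [0.1,-0.4,0.7,-0.06],
  [0.2,-0.6,0.86,-0.096],
  [0.26,-0.8,0.86,-0.096],
  [0.26,-0.98,0.86,-0.096],
  [0.26,-0.98,0.86,-0.096],
  [0.26,-0.98,0.86,-0.096],
  [0.26,-0.98,0.86,-0.096],
  [0.26,-0.98,0.86,-0.096],
])

```text
clock: 9.25
eef_pos: [601.1, -234.0, 189.7]
orientation: [[-0.973, -0.231, -0.001], [-0.231, 0.973, 0.0], [0.001, 0.001, -1.0]]
wrist_force: [0.3, 0.3, -2.0]
width: 60.1
finger_force: 15.0
```

```bash
python3 look.py w5 tray_pocket=19 tray_pocket=10
```

```text
9.25 [ 601.1  -234.03  189.72] [-0.46  0.56  1.34  0.    1.25 -2.27]
tray_pocket 0.86 [256.3, 14.7, 370.6, 176.0] 17413 ((496.04473876953125, -264.19512939453125), (130.19854736328125, 92.73948669433594), 13.354543685913086)
tray_pocket 0.86 [256.3, 14.7, 370.6, 176.0] 17413 ((495.2723083496094, -264.5252685546875), (133.7816619873047, 95.29170227050781), 13.35456657409668)
```

View pics/w5.png

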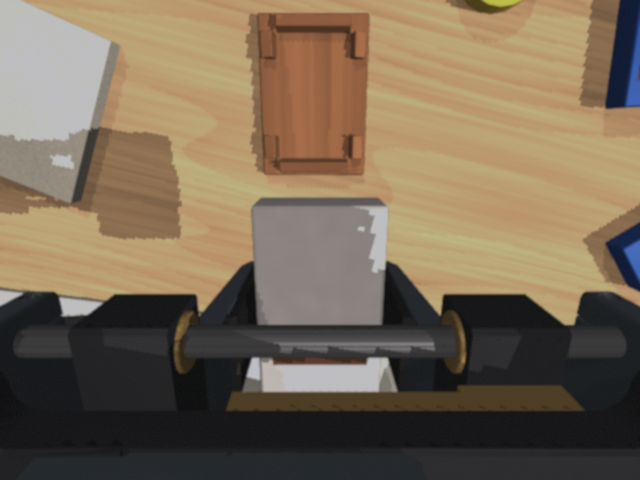

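The tray is at (313,93), square to the gripper, and the block is held at (320,260). I'll fit the tray model to both wrist views and overlay the result.

```bash
cat > fit.py <<'E'
from h import *
from scipy.optimize import minimize
def rect(p,a,b,z):
    c,s=np.cos(p[2]),np.sin(p[2]); q=np.array([[a,b],[-a,b],[-a,-b],[a,-b]])/2
    return np.c_[q@np.array([[c,s],[-s,c]])+p[:2],np.full(4,z)]
tot={}
for n in ['w5','w3']:
    d=np.load(n+'.npz'); C={k:d[k] for k in d}
    reg=np.load(n+'tray_pocket.npy').astype(np.uint8)
    M=cv2.resize(reg,None,fx=4,fy=4)
    def f(p):
        h=cv2.convexHull(proj(C,np.vstack([rect(p,134,94,0),rect(p,134,94,10)])).astype(np.float32))
        m=np.zeros_like(M); cv2.fillConvexPoly(m,np.round(h*4+1.5).astype(int),1)
        return 1-(m&M).sum()/(m|M).sum()
    r=min((minimize(f,x0,method='Nelder-Mead',options=dict(initial_simplex=np.array(x0)+np.array([[0,0,0],[5,0,0],[0,5,0],[0,0,.08]]))) for x0 in ([496,-262,.233],[498,-265,.24])),key=lambda r:r.fun)
    print(n,r.x[:2],np.degrees(r.x[2]),r.fun)
    im=cv2.resize(C['px'],None,fx=4,fy=4,interpolation=cv2.INTER_CUBIC)
    for a,b,z,col in [(134,94,10,(0,255,0)),(103,63,10,(255,0,0)),(109,69,19,(0,0,255))]:
        cv2.polylines(im,[np.round(proj(C,rect(r.x,a,b,z))*4+1.5).astype(int)[:,None]],True,col,1)
    c=(proj(C,[[r.x[0],r.x[1],10]])[0]*4).astype(int); x0=max(c[0]-300,0);y0=max(c[1]-300,0)
    tot[n]=cv2.resize(im[y0:y0+700,x0:x0+600],(400,466))
save('fit.png',np.hstack([tot['w5'],tot['w3']]))
E
python3 fit.py
```

```text
w5 [ 495.41052541 -264.20041967] 13.469773534744764 0.015333300144371953
w3 [ 495.79757344 -264.83572952] 13.047995866782081 0.03816189581314133
```

View pics/fit.png

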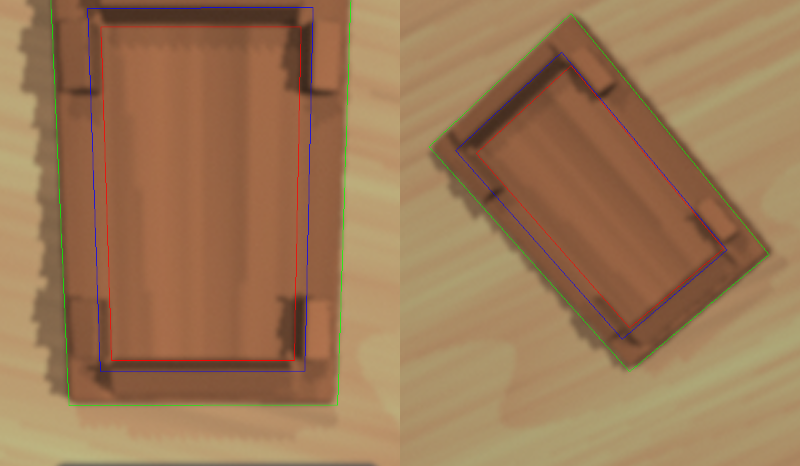

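Both fits agree: the red and blue outlines lie on the pocket edges. Pocket centre is (495.5,-264.3), yaw 13.4°. Moving above it.

Emit:
send_rows([
  [-0.2,-0.05,-0.1,0],
  [-0.4,-0.1,-0.3,0],
  [-0.53,-0.15,-0.5,0],
  [-0.53,-0.15,-0.65,0],
  [-0.53,-0.15,-0.65,0],
  [-0.53,-0.15,-0.65,0],
  [-0.53,-0.15,-0.65,0],
  [-0.53,-0.15,-0.65,0],
])

```text
clock: 10.2
eef_pos: [496.7, -265.6, 61.6]
orientation: [[-0.973, -0.231, 0.002], [-0.231, 0.973, -0.002], [-0.002, -0.002, -1.0]]
wrist_force: [0.0, 0.2, -0.5]
width: 59.9
finger_force: 15.0
```

Emit:
send_rows([
  [-0.006,0.006,0,0],
  [-0.006,0.006,-0.05,0],
  [-0.006,0.006,-0.1,0],
  [-0.006,0.006,-0.13,0],
  [-0.006,0.006,-0.15,0],
  [-0.006,0.006,-0.16,0],
  [-0.006,0.006,-0.165,0],
  [-0.006,0.006,-0.165,0],
  [-0.006,0.006,-0.165,0],
])

```text
clock: 11.1
eef_pos: [493.8, -263.8, 27.2]
orientation: [[-0.973, -0.23, -0.0], [-0.23, 0.973, 0.0], [0.0, 0.001, -1.0]]
wrist_force: [-3.6, 3.8, 9.1]
width: 60.0
finger_force: 15.0
```

Emit:
send_rows([
  [0,0,0,0],
  [0,0,0,0],
  [0,0,0,0],
  [0,0,0,0],
  [0,0,0,0],
  [0,0,0,0],
  [0,0,0,0],
  [0,0,0,0],
], grip=-1)

```text
clock: 11.9
eef_pos: [494.1, -264.1, 26.9]
orientation: [[-0.973, -0.23, 0.0], [-0.23, 0.973, -0.0], [-0.0, -0.0, -1.0]]
wrist_force: [-0.5, 0.4, -0.7]
width: 91.1
finger_force: 0.0
```

Emit:
send_rows([
  [0,0,0.15,0],
  [0,0,0.3,0],
  [0.2,0.05,0.5,0],
  [0.4,0.1,0.7,0],
  [0.53,0.15,0.8,0],
  [0.53,0.15,0.8,0],
  [0.53,0.15,0.8,0],
  [0.53,0.15,0.8,0],
])

```text
clock: 12.7
eef_pos: [598.8, -233.9, 185.8]
orientation: [[-0.973, -0.23, -0.002], [-0.23, 0.973, 0.001], [0.002, 0.001, -1.0]]
wrist_force: [0.2, -0.6, 0.2]
width: 91.6
finger_force: 0.0
```

```bash
python3 look.py w6 block_center=34; sed -i 's/z=24/z=float(sys.argv[2])/' white.py; python3 white.py w6.npz 34
```

```text
12.7 [ 598.82 -233.94  185.82] [-0.47  0.56  1.35 -0.    1.24 -2.27]
block_center 0.92 [609.2, 227.3, 636.7, 293.3] 1330 ((569.3846435546875, 47.25192642211914), (66.41201782226562, 27.34862518310547), 27.22098159790039)
block_center 0.82 [601.8, 1.5, 640.0, 113.5] 2934 ((411.3815612792969, -33.348445892333984), (83.5868148803711, 26.14752960205078), 27.22098159790039)
block_center 0.64 [274.5, 28.0, 355.5, 158.1] 9676 ((493.84893798828125, -263.541015625), (98.53299713134766, 59.54146194458008), 13.28557014465332)
med [111. 159.  71.]Traceback (most recent call last):
  File "white.py", line 10, in <module>
    cs,_=cv2.findContours(w,cv2.RETR_EXTERNAL,cv2.CHAIN_APPROX_NONE); c=max(cs,key=cv2.contourArea)
                                                                        ~~~^^^^^^^^^^^^^^^^^^^^^^^^
ValueError: max() iterable argument is empty
```

```bash
python3 - <<'E'
from h import *
d=np.load('w6.npz'); C={k:d[k] for k in d}
hsv=cv2.cvtColor(C['px'],cv2.COLOR_RGB2HSV)
w=((hsv[...,1]<60)&(hsv[...,2]>130)).astype(np.uint8); w[:10]=0;w[190:]=0;w[:,:255]=0;w[:,375:]=0
w=cv2.morphologyEx(w,cv2.MORPH_OPEN,np.ones((3,3)))
c=max(cv2.findContours(w,0,1)[0],key=cv2.contourArea); h=cv2.convexHull(c)[:,0]
print(cv2.minAreaRect(ray(C,h,34)[:,:2].astype(np.float32)))
hs=hsv[15:170,260:370]; m=(hsv[...,0]<15)&(hsv[...,1]>90)&(hsv[...,2]<110)
inn=cv2.fillConvexPoly(np.zeros((480,640),np.uint8),h,1); inn=cv2.erode(inn,np.ones((5,5)))
v,u=np.nonzero(m&(inn>0)); print('strip',len(u),cv2.minAreaRect(ray(C,np.c_[u,v],34)[:,:2].astype(np.float32)))
im=C['px'].copy(); cv2.drawContours(im,[h[:,None]],-1,(255,0,0),1); save('w6c.png',cv2.resize(im[:210,220:410],None,fx=2.8,fy=2.8,interpolation=2))
E
```

```text
((493.75286865234375, -263.1738586425781), (98.53333282470703, 59.36591339111328), 13.266790390014648)
strip 793 ((515.1970825195312, -258.7452697753906), (11.00239372253418, 43.044334411621094), 13.273025512695312)
```

View pics/w6c.png

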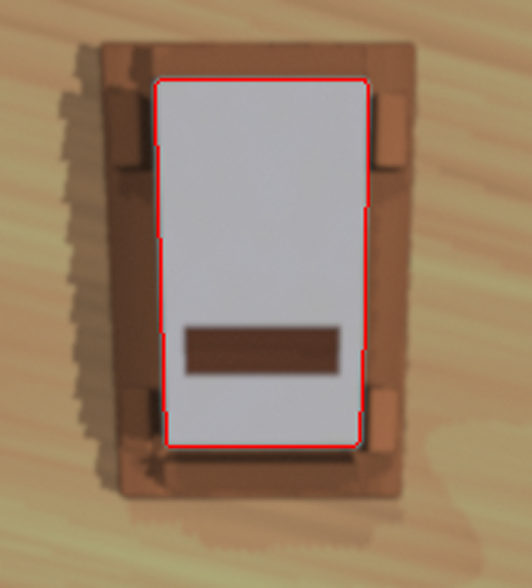

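The block is seated, with an even rim all round. The strip is at (262,350) in the crop, which is about (515.5,-258.7). Going to the press.

Emit:
send_rows([
  [0.05,0.2,0.05,0],
  [0.1,0.4,0.1,0],
  [0.1,0.65,0.2,0.02],
  [0.1,0.9,0.2,0.04],
  [0.1,1,0.2,0.061],
  [0.1,1,0.2,0.061],
  [0.1,1,0.2,0.061],
])

```text
clock: 13.5
eef_pos: [619.5, -34.4, 226.4]
orientation: [[-0.912, -0.411, -0.001], [-0.411, 0.912, -0.0], [0.001, 0.0, -1.0]]
wrist_force: [1.3, 0.1, 0.4]
width: 91.3
finger_force: 0.0
```

Emit:
send_rows([
  [0.05,0.2,0,0],
  [0.1,0.45,0,0],
  [0.1,0.7,0,0],
  [0.1,0.95,0,0],
  [0.1,1,0,0],
  [0.1,1,0,0],
  [0.1,1,0,0],
])

```text
clock: 14.2
eef_pos: [640.3, 164.1, 226.5]
orientation: [[-0.912, -0.409, -0.001], [-0.409, 0.912, -0.001], [0.001, -0.0, -1.0]]
wrist_force: [0.4, -0.8, -0.4]
width: 90.9
finger_force: 0.0
```

Emit:
send_rows([
  [0,0.2,0,0],
  [0,0.45,0,0],
  [0,0.7,0,0],
  [0,0.76,0,0],
  [0,0.76,0,0],
  [0,0.76,0,0],
  [0,0.76,0,0],
  [0,0.76,0,0],
])

```text
clock: 15.0
eef_pos: [640.5, 316.1, 227.1]
orientation: [[-0.912, -0.409, 0.0], [-0.409, 0.912, -0.0], [0.0, -0.0, -1.0]]
wrist_force: [0.1, -0.3, 0.2]
width: 90.9
finger_force: 0.0
```

```bash
python3 look.py w7 press_grip=116 stand=50; python3 - <<'E'
from h import *
d=np.load('w7.npz'); C={k:d[k] for k in d}
g=C['px'].max(2)
reg=cv2.dilate(np.load('w7press_grip.npy').astype(np.uint8),np.ones((5,5)))
m=((reg>0)&(g<50)).astype(np.uint8); m=cv2.morphologyEx(m,cv2.MORPH_OPEN,np.ones((3,3)))
v,u=np.nonzero(m); print(len(u),[cv2.minAreaRect(ray(C,np.c_[u,v],z)[:,:2].astype(np.float32)) for z in (116,)])
im=C['px'].copy(); print(u.min(),u.max(),v.min(),v.max())
cu,cv_=int(u.mean()),int(v.mean()); y0=max(0,cv_-90)
save('w7c.png',cv2.resize(im[y0:y0+180,cu-90:cu+90],None,fx=3,fy=3,interpolation=2)); print(cu-90,y0)
E
```

```text
15.0 [640.53 316.14 227.05] [ 0.38  0.63  1.1  -0.    1.42 -1.62]
press_grip 0.82 [303.4, 65.6, 344.0, 144.0] 2921 ((549.4789428710938, 279.2320861816406), (49.609840393066406, 27.717208862304688), 24.553482055664062)
stand 0.88 [291.5, 59.9, 355.5, 154.7] 2373 ((545.3326416015625, 278.14752197265625), (76.76844024658203, 49.747684478759766), 24.64253044128418)
1737 [((545.8947143554688, 278.194580078125), (33.53190231323242, 23.93712043762207), 24.14280891418457)]
308 342 75 126
234 9
```

View pics/w7c.png

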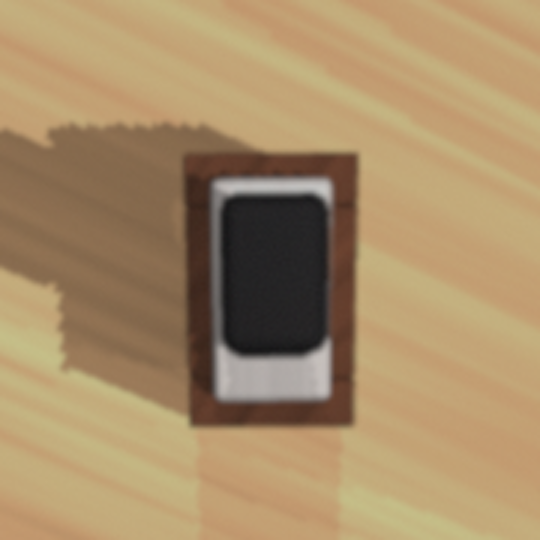

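The press is upright in the stand, with the handle at (275,275) in the crop. Its centre is about (545.6,278.2), yaw 24.4°, and the flange and stand sizes fit their expected heights. I'll descend and grip.

Emit:
send_rows([
  [-0.2,-0.08,0,0.001],
  [-0.4,-0.16,0,0.001],
  [-0.475,-0.19,-0.1,0.001],
  [-0.475,-0.19,-0.25,0.001],
  [-0.475,-0.19,-0.45,0.001],
  [-0.475,-0.19,-0.6,0.001],
  [-0.475,-0.19,-0.7,0.001],
  [-0.475,-0.19,-0.72,0.001],
  [-0.475,-0.19,-0.72,0.001],
  [-0.475,-0.19,-0.72,0.001],
])

```text
clock: 16.15
eef_pos: [545.8, 280.1, 84.2]
orientation: [[-0.91, -0.414, 0.002], [-0.414, 0.91, 0.001], [-0.002, -0.0, -1.0]]
wrist_force: [1.0, -0.4, -0.0]
width: 91.3
finger_force: 0.0
```

Emit:
send_rows([
  [0,0,0,0],
  [0,0,0,0],
  [0,0,0,0],
  [0,0,0,0],
  [0,0,0,0],
  [0,0,0,0],
  [0,0,0,0],
  [0,0,0,0],
  [0,0,0,0],
  [0,0,0,0],
  [0,0,0,0],
  [0,0,0,0],
], grip=1, squeeze=35)

```text
clock: 17.35
eef_pos: [545.1, 279.8, 82.9]
orientation: [[-0.91, -0.414, -0.0], [-0.414, 0.91, -0.0], [0.0, -0.0, -1.0]]
wrist_force: [0.4, -0.5, -0.1]
width: 26.0
finger_force: 35.0
```

```bash
python3 - <<'E'
from h import *
for i in range(3):
    viewer.read_camera('side'); s=telemetry.read_state(); print(s['eef_pos'],s['wrist_force'],s['torque'],s['width'],s['finger_force'])
E
```

```text
[545.09687374 279.85898619  82.90923795] [ 0.18370521 -0.46362069 -1.24193791] [-0.09543978 -0.06151581 -0.0021775 ] 26.147776749955874 34.99985218048096
[545.07860281 279.87680641  82.87881369] [ 1.19113879 -0.56455208 -0.02600697] [-0.04667724 -0.07956471  0.00190077] 25.92634435549527 34.99991476535797
[545.06609931 279.90253122  82.89842979] [-0.56667529 -0.62574773 -1.07311264] [-0.0062934  -0.04579533  0.00664852] 25.72121232560351 34.99994695186615
```

Emit:
send_rows([
  [0,0,0.03,0],
  [0,0,0.1,0],
  [0,0,0.2,0],
  [0,0,0.3,0],
  [0,0,0.4,0],
  [0,0,0.5,0],
  [0,0,0.55,0],
  [0,0,0.55,0],
  [0,0,0.55,0],
  [0,0,0.55,0],
  [0,0,0.55,0],
])

```text
clock: 18.6
eef_pos: [544.7, 279.7, 192.0]
orientation: [[-0.91, -0.414, -0.001], [-0.414, 0.91, -0.001], [0.002, 0.0, -1.0]]
wrist_force: [0.0, 0.6, -2.3]
width: 26.0
finger_force: 35.0
```

Emit:
send_rows([
  [0,-0.1,0,-0.04],
  [0,-0.2,0,-0.08],
  [0,-0.35,0,-0.12],
  [0,-0.5,0,-0.16],
  [0,-0.65,0,-0.2],
  [0,-0.8,0,-0.24],
  [0,-0.95,0,-0.28],
  [0,-1,0,-0.3],
  [0,-1,0,-0.3],
  [0,-1,0,-0.3],
])

```text
clock: 19.6
eef_pos: [545.0, 80.2, 192.6]
orientation: [[-0.871, 0.492, -0.001], [0.492, 0.871, 0.0], [0.001, -0.0, -1.0]]
wrist_force: [-0.6, 0.9, -2.5]
width: 25.7
finger_force: 35.0
```

Emit:
send_rows([
  [0,-0.1,0,-0.04],
  [0,-0.25,0,-0.08],
  [0,-0.4,0,-0.12],
  [0,-0.55,0,-0.16],
  [0,-0.7,0,-0.2],
  [0,-0.85,0,-0.24],
  [0,-1,0,-0.261],
  [0,-1,0,-0.261],
  [0,-1,0,-0.261],
])

```text
clock: 20.5
eef_pos: [545.2, -119.6, 192.7]
orientation: [[-0.235, 0.972, -0.0], [0.972, 0.235, 0.0], [0.001, -0.0, -1.0]]
wrist_force: [-0.2, 0.6, -1.2]
width: 25.6
finger_force: 35.0
```

Emit:
send_rows([
  [-0.03,-0.15,0,0],
  [-0.06,-0.3,0,0],
  [-0.1,-0.45,0,0],
  [-0.13,-0.6,0,0],
  [-0.15,-0.69,0,0],
  [-0.15,-0.69,0,0],
  [-0.15,-0.69,0,0],
  [-0.15,-0.69,0,0],
  [-0.15,-0.69,0,0],
])

```text
clock: 21.4
eef_pos: [515.4, -256.9, 192.9]
orientation: [[-0.235, 0.972, -0.0], [0.972, 0.235, 0.0], [0.0, 0.0, -1.0]]
wrist_force: [-0.7, 0.0, -1.5]
width: 26.0
finger_force: 35.0
```

Emit:
send_rows([
  [0,-0.009,-0.1,0],
  [0,-0.009,-0.2,0],
  [0,-0.009,-0.3,0],
  [0,-0.009,-0.35,0],
  [0,-0.009,-0.365,0],
  [0,-0.009,-0.365,0],
  [0,-0.009,-0.365,0],
  [0,-0.009,-0.365,0],
  [0,-0.009,-0.365,0],
])

```text
clock: 22.3
eef_pos: [515.3, -260.1, 120.5]
orientation: [[-0.233, 0.972, 0.001], [0.972, 0.233, -0.001], [-0.001, 0.001, -1.0]]
wrist_force: [-0.3, -0.3, -2.3]
width: 26.0
finger_force: 35.0
```

```bash
python3 - <<'E'
from h import *
s=telemetry.read_state(); print(s['eef_pos'],s['wrist_force'])
P=[]
ims=[]
for n in ['scene','side']:
    C=cam(n); im=C['px']; c=proj(C,[[515.5,-258.7,60]])[0].astype(int)
    x0,y0=c-50; big=cv2.resize(im[y0:y0+100,x0:x0+100],None,fx=4,fy=4,interpolation=2)
    # expected foot outline at z=TCP-79 and strip at z 34
    for ctr,a,b,z,col in [((515.5,-258.7),14,46,34,(255,0,0)),(s['eef_pos'][:2],12,40,s['eef_pos'][2]-79,(0,255,0)),(s['eef_pos'][:2],34,60,s['eef_pos'][2]+5-30,(0,255,255))]:
        t=np.radians(13.4); q=np.array([[a,b],[-a,b],[-a,-b],[a,-b]])/2@np.array([[np.cos(t),np.sin(t)],[-np.sin(t),np.cos(t)]])+ctr
        cv2.polylines(big,[((proj(C,np.c_[q,np.full(4,z)])-[x0,y0])*4+1.5).astype(int)[:,None]],True,col,1)
    ims.append(big)
save('press.png',np.hstack(ims))
E
```

```text
[ 515.33927332 -260.06169582  120.51091898] [-0.26383485 -0.33532443 -2.34713425]
```

View pics/press.png

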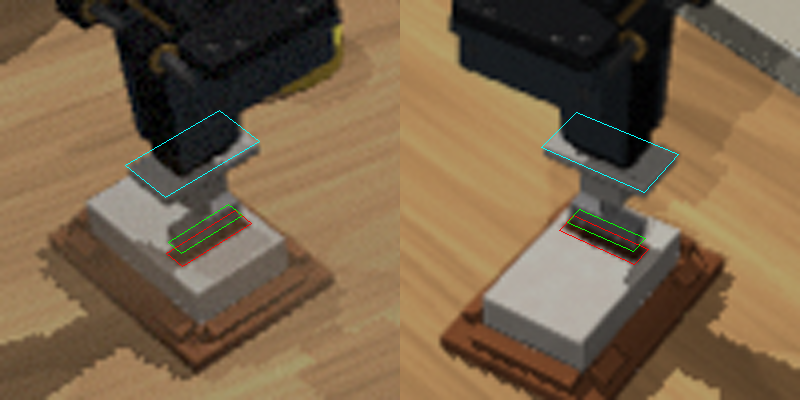

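The foot (green) lies over the strip (red), lined up along it in both views. I'll press slowly.

Emit:
send_rows([
  [0,0.003,-0.02,0],
  [0,0.003,-0.035,0],
  [0,0.003,-0.045,0],
  [0,0.003,-0.05,0],
  [0,0.003,-0.055,0],
  [0,0.003,-0.055,0],
  [0,0.003,-0.055,0],
  [0,0.003,-0.055,0],
  [0,0.003,-0.055,0],
  [0,0.003,-0.055,0],
])

```text
clock: 23.4
eef_pos: [515.0, -259.3, 108.9]
orientation: [[-0.233, 0.972, -0.0], [0.972, 0.233, 0.0], [0.0, -0.0, -1.0]]
wrist_force: [-1.5, 0.7, 1.3]
width: 25.8
finger_force: 35.0
```

```bash
python3 - <<'E'
from h import *
f=[]
for i in range(6):
    viewer.read_camera('side'); s=telemetry.read_state(); f.append(np.r_[s['eef_pos'],s['wrist_force']])
print(np.mean(f,0))
E
```

```text
[ 515.0383569  -259.27927625  108.90859076   -0.98824553    1.69323837
    1.89911605]
```

Emit:
send_rows([
  [0,0,-0.004,0],
  [0,0,-0.008,0],
  [0,0,-0.008,0],
  [0,0,-0.008,0],
  [0,0,-0.008,0],
  [0,0,-0.008,0],
  [0,0,-0.008,0],
])

```text
clock: 24.4
eef_pos: [515.1, -259.3, 107.3]
orientation: [[-0.233, 0.973, -0.0], [0.973, 0.233, -0.0], [-0.0, -0.0, -1.0]]
wrist_force: [-2.2, 1.9, 3.2]
width: 25.6
finger_force: 35.0
```

```bash
python3 - <<'E'
from h import *
f=[]
for i in range(6):
    viewer.read_camera('side'); s=telemetry.read_state(); f.append(np.r_[s['eef_pos'],s['wrist_force']])
m=np.mean(f,0); print(m,s['clock'],s['orientation'],s['finger_force'])
if 1.5<m[5]<6.5: print(job.sign_off())
E
```

```text
[ 515.08859621 -259.31064501  107.3158802    -1.41328971    1.85774838
    3.47027215] 24.7 [[-2.32913614e-01  9.72497428e-01 -1.94210360e-05]
 [ 9.72497428e-01  2.32913614e-01  2.54567910e-05]
 [ 2.92800875e-05 -1.29576744e-05 -9.99999999e-01]] 35.00038504600525
the job is handed in; nothing more can be done
None
```

The block is seated in the tray, and I handed the job in at about 24.7 s while holding the press upright on the strip at roughly 5.5 N, foot about half-way in by estimate; the sign-off returned no verdict.

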